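# Fit a solder spool and bring its snap ring to the groove

### The arm

A 6-joint arm with a two-finger parallel gripper is mounted at the origin on the work surface. World frame = base frame: x ahead of the robot, y to its left, z up, the work surface at z = 0. Lengths are in m, angles in degrees, forces in N, time in s.
With the tool pointing down it reaches from about 0.35 to 0.775 m from the base axis. Payload 7.3 kg.
Tool frame: the origin (TCP) lies midway between the tips of the shut fingers; the grasp point (between the pads) lies 19 mm behind it (ctrl.tcp_to_grasp is the distance from the TCP to the grasp point, in m); z points along the fingers, y is the line along which they close (so a half turn about z gives the same grasp; the last joint's range is limited). The gripper opens to 92 mm and grips with 3 to 60 N. Pads are 19 mm wide; open, the fingers measure 130 mm over their backs; the gripper's body (75 mm by 190 mm) begins 47 mm behind the grasp point.
Start: joints at [-80.672, 19.595, 87.324, -0, 73.075, -8.365], TCP at [0.16, -0.5, 0.227] pointing down, gripper open.
Joint ranges: [-145.02, 145.02], [-44.19, 115.74], [2.07, 154.8], [-57.11, 237.11], [16.16, 152.29], [-177.93, 177.93]. Speed limits (degrees/s): [147.25, 147.25, 180, 180, 180, 180].

### API

Orientations are given as a 3x3 rotation matrix whose columns are the frame's x, y, z axes.
In Python, from workcell import ctrl gives the robot as it stands.
- The arm moves only by the tool servo_tool, never from a script. Its argument "commands" is a list of rows, each a list of 5 numbers: the closure, from 0 (fully open) to 1 (shut), then the shift along the tool's x, y, z scaled (see below), then the turn about the tool's z scaled (see below). A call has 1 to 10 rows; each row is the pose to reach, as a shift and turn from the pose commanded when the call began, along the tool's axes at that moment; what a row does not reach only later rows make up. The controller multiplies each number of a shift by 0.1 m and each number of a turn by 0.5 rad. A row lasts 1/10 s, in which the tool goes at most 50 mm and 8.59 degrees, less where a joint would pass 70% of its speed; a pose out of reach is approached as far as the arm can. A call with a number of a shift or a turn outside -1 to 1 is refused whole. A call with a gripper value outside its range is refused whole. The fingers move at their own pace and stop on an object; "newtons" is the grip in N (left out, the last holds). Time passes only in rows, so rows that repeat a pose let the fingers close. It gives the time, the measured TCP pose, the force, the opening and the grip force at its end, in the units of the state.
- ctrl.read_state(): the state, without advancing time (a new reading comes with each control period).
- ctrl.capture(name): name is "scene" or "top"; returns a dict with "pixels" (400x640x3 uint8, red, green, blue), "z_map" (400x640 float32, m along the optical axis (not along the pixel's ray), 0 where there is no reading), "mtx" (3x3 intrinsics, pixels), "R" (3x3) and "t" (3): a world point X has camera coordinates R X + t. Camera axes: x right, y down, z forward; pixel columns grow to the right and rows downward; lengths in m; the calibration is good to about 2 mm. A picture is of the moment at which its call begins.
- ctrl.sign_off(): hands the job in; it is judged then, once.
Trained networks look in a picture, given as the dict that the camera call returned (one of the last four; its "shot" number tells which), for a name from the list of things; names that differ only in an ending like _2 or _b are one class to them, and where a whole thing is asked for, a point or a joint stands for the part that bears it (a point fixed in the world has none). Each returns a list of dicts, best first, with "p" (0 to 1); they miss things now and then, are a little off and sometimes report something else, mostly with a low value. They report only what shows in the picture. A call takes as long as a camera call. They do not tell look-alikes from the thing itself.
- ctrl.cut_out(picture, target): "region" (400x640 bool, what is visible of it) and "extent" ([left, top, width, height] in pixels, round what is visible of it).
The state is a dict: "t": time; "q": joint angles; "joint_vel": joint speeds; "joint_efforts": joint torques, N m; "tool_pos": TCP position; "tool_rot": TCP orientation; "force": force on the tool from outside, world axes, zero at the start; "moment": the same for the moment, N m; "grip_width": finger opening in m; "finger_force": force on a finger pad.
Only numpy, scipy, OpenCV 4.12 (cv2) and the standard library are available. Lean on these libraries where they do the work, as an engineer would, in place of code of your own. Each camera call takes 0.05 s, during which the arm holds its last target. There are 200 camera calls.

### The job

Set the solder spool upright over the shaft stub so that it sits flat on the stand, and let go of it. Then take the snap-ring pliers out of their wooden rest, squeeze the handles fully so that the ring opens, and gently slide the ring down over the shaft, without forcing it, until it is level with the groove just above the spool. Finish holding it there: pliers upright and still squeezed, ring spread around the shaft and neither ring nor pliers resting on the spool or the shaft; leave the other things on the bench where they are.

Things in the scene. Friction and masses are not known exactly. Their poses are not given: they have to be found in the camera images.
- spool_center (a point): spool of solder wire, a cylinder of diameter 56 and height 40 with an axial bore of diameter 32, about 0.25 kg, standing upright on the green mat (3 thick), alone on one side of the stand. The point is its centre, half-way up, 20 above its underside; z along its axis.
- seat (a point): aluminium spool stand, fixed: a plate 90 x 90, 12 thick, with an upright steel shaft stub, diameter 20, in its middle. The point is on the shaft's axis at the plate's top face, where the spool's underside must come to sit; the shaft's chamfered top is 66 above it. z up.
- groove (a point): the ring groove of that shaft stub: a neck of diameter 16 between 43.5 and 52.5 above the plate's top. The point is on the axis half-way up the groove, 48 above the plate's top, so 8 above the top of the seated spool and 18 below the shaft's top. z up.
- grip (a point): snap-ring pliers, 0.2 kg, 142 tall, upright in a wooden rest, handles up. The point is mid-way between the handles at the height to grip from above. Its y axis runs from handle to handle (squeeze along it), z up along the pliers. Handles: flat, 13 wide, from 30 below to 30 above the point, 52 over their outer faces when relaxed, 34 and parallel when fully squeezed.
- ring (a point): centre of the open steel snap ring (3 thick, 32 across when spread) that hangs level on the pliers' tips and stays on them: 15 along the pliers' x axis from their own axis, 110 below the grip point, same axes. Spread, its opening is 25 in diameter about this point (2.5 clear of the shaft all round); relaxed, it catches on the shaft's end. The tips end 2.5 below the point.
- lever_left (a joint): how far the pliers are squeezed, rad: 0 relaxed, 0.144 at the stop (ring fully spread). A spring opens them again on letting go; about 6 N on each handle reaches the stop, 20 to 30 N of grip is right.
- notch (a point): wooden rest of the pliers, fixed: base 90 x 80, two notched posts 72 high. A bar 60 long across the pliers' pivot lies 9 deep in the notches; the pliers come out straight up and are clear once lifted 90. The point is midway between the notch floors, 63 above the rest's underside; y axis from post to post.
- flux_bottle_mid (a point): white plastic flux bottle, black cap, diameter 36, height 75; point half-way up. Bystander.
- jar_mid (a point): low glass jar with steel cap, diameter 48, height 45; point half-way up. Bystander.
- tip_tin_mid (a point): open steel tin, diameter 68, height 38; point half-way up. Bystander.
- driver_grip (a point): screwdriver lying flat, 150 long, black handle; point in its handle. Bystander.
- washer_mid (a point): white plastic washer lying flat, outer diameter 40, 5 thick; its centre. Bystander.
- part_tray_mid (a point): shallow black plastic tray 70 x 90, 18 high; point half-way up. Bystander.
Things that resemble listed ones, but are neither listed nor needed, are in the scene too. What is shaped like the part that bears seat but pink or yellow is not meant.

How it is judged:
By the outcome, as a careful person would: the job done as asked, in the order asked, and still so for the second after the job is handed in, while the arm keeps its last pose, push and grip.
It also fails if it takes over 61 s, if anything falls off the work surface, if the arm or the gripper's body presses on something with over 40 N, if the wrist force passes 120 N, or if a joint passes its speed limit or range.

## Working session

There is one attempt and no reset: what is moved stays moved. The work goes in short steps, Python scripts to look and compute and a tool call to move; the robot and the scene stay as the last step left them, time stands still between calls to the robot, and variables do not carry over. Pictures are saved under pics/ and viewed, at most 10 in all, crops included, and the job is handed in when it is done.

Besides the shell and the picture viewer there is one more tool, called after "Request:" as name(argument=value, ...), one argument or row to a line, values as JSON. servo_tool: Moves the arm, as the interface text tells. Its arguments: {"type":"object","properties":{"commands":{"type":"array","items":{"type":"array","items":{"type":"number"}}},"newtons":{"type":"number"}},"required":["commands"]}

```bash
mkdir -p pics; cat > h.py <<'E'
import numpy as np, cv2
from workcell import ctrl
def world(p, mask=None):
    K,R,t,z=p["mtx"],p["R"],p["t"],p["z_map"]
    v,u=np.indices(z.shape)
    c=np.stack([(u-K[0,2])/K[0,0]*z,(v-K[1,2])/K[1,1]*z,z],-1)
    w=(c-t)@R
    w[z<=0]=np.nan
    return w
def save(p,n,box=None,s=1):
    im=p["pixels"][:,:,::-1]
    if box: l,t,w,h=box; im=im[t:t+h,l:l+w]
    cv2.imwrite("pics/"+n,cv2.resize(im,None,fx=s,fy=s,interpolation=cv2.INTER_CUBIC))
E
python3 - <<'E'
from h import *
for n in("scene","top"):
    p=ctrl.capture(n); save(p,n+"0.png"); w=world(p)
    print(n, "cam", (-p["R"].T@p["t"]).round(3))
    for k in["spool_center","seat","grip","ring","notch","washer_mid","jar_mid","tip_tin_mid","flux_bottle_mid","driver_grip","part_tray_mid"]:
        for d in ctrl.cut_out(p,k)[:4]:
            m=d["region"]; q=w[m]; q=q[~np.isnan(q[:,0])]
            if len(q): print(k,round(d["p"],2),[int(x) for x in d["extent"]],np.median(q,0).round(3),np.percentile(q,2,axis=0).round(3),np.percentile(q,98,axis=0).round(3))
s=ctrl.read_state();print(s["t"],s["tool_rot"],s["tool_pos"],ctrl.tcp_to_grasp)
E
```

```text
scene cam [ 0.884 -0.309  0.866]
spool_center 0.65 [392, 185, 24, 26] [0.518 0.232 0.036] [0.493 0.213 0.006] [0.543 0.262 0.047]
seat 0.78 [331, 231, 50, 52] [0.578 0.02  0.016] [ 0.528 -0.018  0.009] [0.616 0.07  0.08 ]
seat 0.73 [329, 103, 33, 29] [0.184 0.31  0.014] [0.132 0.268 0.004] [0.225 0.362 0.077]
seat 0.68 [354, 301, 31, 31] [ 0.708 -0.037  0.016] [ 0.682 -0.074  0.006] [ 0.741 -0.014  0.044]
seat 0.65 [146, 203, 40, 37] [ 0.2   -0.288  0.013] [ 0.148 -0.331  0.001] [ 0.241 -0.24   0.075]
grip 0.8 [213, 251, 33, 48] [ 0.476 -0.232  0.077] [ 0.455 -0.262  0.012] [ 0.5   -0.207  0.159]
ring 0.78 [214, 252, 35, 33] [ 0.475 -0.229  0.078] [ 0.458 -0.26   0.013] [ 0.481 -0.208  0.159]
ring 0.64 [318, 174, 17, 24] [0.37  0.088 0.047] [0.347 0.072 0.012] [0.385 0.111 0.051]
notch 0.95 [215, 263, 51, 51] [ 0.488 -0.24   0.014] [ 0.434 -0.274  0.003] [ 0.518 -0.196  0.076]
washer_mid 0.71 [413, 255, 21, 13] [0.68  0.159 0.009] [0.662 0.139 0.004] [0.698 0.178 0.013]
jar_mid 0.89 [316, 176, 18, 23] [0.37  0.088 0.046] [0.343 0.072 0.007] [0.385 0.112 0.052]
jar_mid 0.5 [354, 299, 
[... 1604 characters left out ...]
er_mid 0.58 [259, 115, 16, 14] [0.678 0.157 0.007] [0.661 0.139 0.002] [0.697 0.176 0.011]
jar_mid 0.62 [276, 233, 18, 13] [0.36  0.089 0.046] [0.34  0.073 0.014] [0.381 0.111 0.051]
tip_tin_mid 0.84 [330, 96, 25, 24] [ 0.717 -0.044  0.013] [ 0.679 -0.074  0.002] [ 0.741 -0.013  0.043]
driver_grip 0.89 [338, 217, 33, 49] [ 0.382 -0.096  0.024] [ 0.302 -0.126  0.002] [ 0.421 -0.046  0.031]
part_tray_mid 0.73 [371, 86, 41, 29] [ 0.744 -0.182  0.006] [ 0.702 -0.224  0.001] [ 0.778 -0.139  0.022]
1.2 [[ 9.52708212e-01  3.03886595e-01  2.91898329e-05]
 [ 3.03886596e-01 -9.52708205e-01 -1.17348197e-04]
 [-7.85115077e-06  1.20668990e-04 -9.99999993e-01]] [ 0.15956497 -0.50019513  0.22674374] 0.0188
```

View pics/scene0.png

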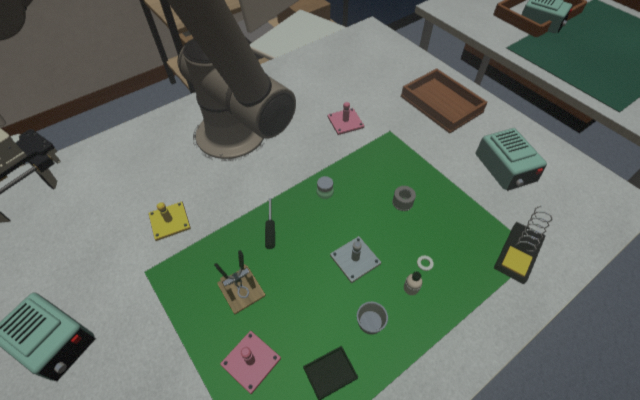

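View pics/top0.png

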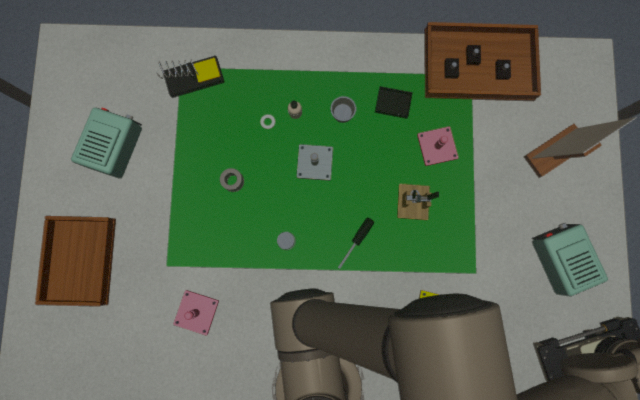

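Scene: the grey stand shows at (356,258) and the spool at (403,198). The pliers in their rest are at (240,285). The seat candidates are grey (356,258), pink (346,115), pink (250,358) and yellow (168,217). Only the grey one is aluminium, so that is the stand meant. Now I'll measure, with one enlarged crop.

```bash
python3 - <<'E'
from h import *
a=ctrl.capture("scene"); b=ctrl.capture("top")
crop=lambda p,l,t,w,h,W,H: cv2.resize(p["pixels"][t:t+h,l:l+w,::-1],(W,H),interpolation=cv2.INTER_CUBIC)
im=np.vstack([np.hstack([crop(a,205,240,70,70,400,300),crop(b,390,175,60,45,400,300)]),np.hstack([crop(a,325,180,100,75+25,400,300),crop(b,215,140,130,60,400,300)])])
cv2.imwrite("pics/c1.png",im)
for n,p in(("scene",a),("top",b)):
    w=world(p); x,y,z=w[...,0],w[...,1],w[...,2]
    def sel(x0,x1,y0,y1,z0,z1): return w[(x>x0)&(x<x1)&(y>y0)&(y<y1)&(z>z0)&(z<z1)]
    print(n)
    q=sel(.47,.56,.19,.29,.036,.055); c,r=cv2.minEnclosingCircle(q[:,:2].astype(np.float32)); print("spool",len(q),c,r,np.median(q[:,2]))
    q=sel(.50,.64,-.05,.1,.009,.022); print("plate",cv2.minAreaRect(q[:,:2].astype(np.float32)),np.median(q[:,2]))
    q=sel(.53,.60,-.01,.07,.072,.095); print("shaft top",len(q),q.mean(0),cv2.minEnclosingCircle(q[:,:2].astype(np.float32)))
    q=sel(.40,.54,-.30,-.17,.009,.022); print("rest",cv2.minAreaRect(q[:,:2].astype(np.float32)),np.median(q[:,2]))
    q=sel(.40,.56,-.32,-.15,.062,.095); print("posts"); print(q.round(3)[::3].tolist())
    q=sel(.40,.56,-.32,-.15,.10,.20); print("handles",len(q)); print(q[np.argsort(q[:,1])].round(3).tolist())
E
```

```text
scene
spool 245 (0.5165022015571594, 0.24123087525367737) 0.029691359028220177 0.04407245287166276
plate ((0.5818496942520142, 0.03359758108854294), (0.1177666112780571, 0.11007733643054962), 87.77970123291016) 0.016207328598445828
shaft top 63 [0.5721976  0.02675111 0.07882492] ((0.5717350244522095, 0.027822338044643402), 0.010302175767719746)
rest ((0.47279834747314453, -0.2336990386247635), (0.07998213171958923, 0.09077263623476028), 86.91934204101562) 0.013644157973782992
posts
[[0.458, -0.204, 0.077], [0.46, -0.203, 0.074], [0.465, -0.203, 0.076], [0.468, -0.205, 0.078], [0.469, -0.206, 0.077], [0.467, -0.212, 0.076], [0.472, -0.207, 0.079], [0.474, -0.221, 0.093], [0.469, -0.213, 0.076], [0.474, -0.208, 0.078], [0.474, -0.223, 0.091], [0.472, -0.217, 0.08], [0.475, -0.211, 0.078], [0.478, -0.206, 0.077], [0.463, -0.228, 0.074], [0.476, -0.222, 0.088], [0.474, -0.216, 0.077], [0.478, -0.211, 0.077], [0.482, -0.205, 0.077], [0.465, -0.233, 0.079], [0.468, -0.228, 0.077], [0.475, -0.223, 0.084], [0.477, -0.217, 0.079], [0.477, -0.211, 0.072], [0.483, -0.206, 0.075], [0.465, -0.236
[... 9236 characters left out ...]
.217, 0.11], [0.466, -0.215, 0.109], [0.466, -0.214, 0.126], [0.466, -0.212, 0.109], [0.466, -0.211, 0.128], [0.475, -0.211, 0.119], [0.466, -0.21, 0.143], [0.476, -0.21, 0.155], [0.467, -0.21, 0.156], [0.478, -0.21, 0.156], [0.476, -0.21, 0.122], [0.473, -0.21, 0.158], [0.467, -0.21, 0.123], [0.471, -0.21, 0.159], [0.468, -0.209, 0.159], [0.471, -0.209, 0.124], [0.468, -0.209, 0.128], [0.466, -0.209, 0.141], [0.474, -0.208, 0.154], [0.469, -0.208, 0.157], [0.476, -0.208, 0.158], [0.466, -0.207, 0.158], [0.471, -0.207, 0.159], [0.478, -0.207, 0.159], [0.467, -0.206, 0.154], [0.478, -0.206, 0.155], [0.469, -0.206, 0.156], [0.471, -0.205, 0.157], [0.473, -0.205, 0.158], [0.475, -0.205, 0.159]]
```

View pics/c1.png

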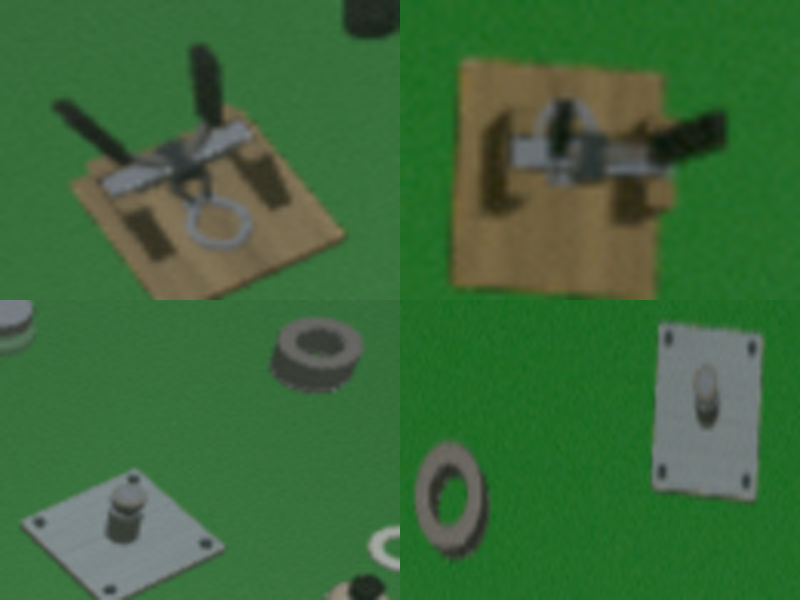

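The crop shows the pliers' bar across the posts and the ring hanging on the +x side of the bar (upper left panel, about (218,222)). The grey stand with the grooved shaft and the spool also match the description. I'm setting out for the spool.

Request:
servo_tool(
  commands=[
    [0,0.3,-0.15,0,0],
    [0,0.7,-0.35,0,0],
    [0,1,-0.5,0,0],
    [0,1,-0.5,0,0],
  ],
)

```text
t: 1.7
tool_pos: [0.2418, -0.4195, 0.2269]
tool_rot: [[0.952, 0.307, 0.001], [0.307, -0.952, 0.001], [0.001, -0.001, -1.0]]
force: [-0.1, -0.3, -0.3]
grip_width: 0.0919
finger_force: 0.0
```

Request:
servo_tool(
  commands=[
    [0,0.35,-0.3,0,0],
    [0,0.7,-0.6,0,0],
    [0,1,-0.8,0,0],
    [0,1,-0.8,0,0],
  ],
)

```text
t: 2.1
tool_pos: [0.3121, -0.3131, 0.227]
tool_rot: [[0.952, 0.307, 0.001], [0.307, -0.952, 0.0], [0.001, -0.0, -1.0]]
force: [-1.0, -0.4, 0.6]
grip_width: 0.0919
finger_force: 0.0
```

Request:
servo_tool(
  commands=[
    [0,0.35,-0.35,0,0],
    [0,0.7,-0.65,0,0],
    [0,1,-0.9,0,0],
    [0,1,-0.9,0,0],
  ],
)

```text
t: 2.5
tool_pos: [0.38, -0.1972, 0.2269]
tool_rot: [[0.951, 0.308, 0.001], [0.308, -0.951, 0.0], [0.001, 0.0, -1.0]]
force: [0.2, -0.3, 0.5]
grip_width: 0.0916
finger_force: 0.0
```

Request:
servo_tool(
  commands=[
    [0,0.3,-0.35,0,0],
    [0,0.6,-0.7,0,0],
    [0,0.8,-0.95,0,0],
    [0,0.8,-0.95,0,0],
  ],
)

```text
t: 2.9
tool_pos: [0.4268, -0.0833, 0.2268]
tool_rot: [[0.952, 0.307, 0.0], [0.307, -0.952, 0.0], [0.0, 0.0, -1.0]]
force: [0.3, -1.4, 0.1]
grip_width: 0.0917
finger_force: 0.0
```

Request:
servo_tool(
  commands=[
    [0,0.3,-0.35,0,0],
    [0,0.6,-0.7,0,0],
    [0,0.8,-0.95,0,0],
    [0,0.8,-0.95,0,0],
  ],
)

```text
t: 3.3
tool_pos: [0.4745, 0.0311, 0.2265]
tool_rot: [[0.952, 0.306, 0.001], [0.306, -0.952, 0.0], [0.001, 0.0, -1.0]]
force: [0.8, 0.1, 0.5]
grip_width: 0.0922
finger_force: 0.0
```

Request:
servo_tool(
  commands=[
    [0,0.2,-0.35,0.2,0],
    [0,0.4,-0.7,0.4,0],
    [0,0.6,-0.95,0.6,0],
    [0,0.6,-0.95,0.6,0],
  ],
)

```text
t: 3.7
tool_pos: [0.5014, 0.1392, 0.1638]
tool_rot: [[0.952, 0.305, -0.004], [0.305, -0.952, -0.001], [-0.004, -0.001, -1.0]]
force: [-0.3, 0.1, 0.1]
grip_width: 0.092
finger_force: 0.0
```

Request:
servo_tool(
  commands=[
    [0,0.2,-0.4,0.2,0],
    [0,0.43,-0.8,0.4,0],
    [0,0.43,-0.93,0.6,0],
    [0,0.43,-0.93,0.6,0],
  ],
)

```text
t: 4.1
tool_pos: [0.5131, 0.2393, 0.1043]
tool_rot: [[0.952, 0.305, -0.005], [0.305, -0.952, -0.002], [-0.005, 0.001, -1.0]]
force: [0.0, -0.9, -0.1]
grip_width: 0.0916
finger_force: 0.0
```

```bash
python3 - <<'E'
from h import *
s=ctrl.read_state(); print(s["tool_pos"],s["q"])
p=ctrl.capture("scene"); q=ctrl.capture("top")
c=lambda p,l,t,w,h: cv2.resize(p["pixels"][t:t+h,l:l+w,::-1],(400,400),interpolation=cv2.INTER_CUBIC)
cv2.imwrite("pics/c2.png",np.hstack([c(p,360,150,90,90),c(q,190,140,90,90)]))
E
```

```text
[0.51306457 0.2393323  0.10427666] [ 1.72757815e+01  3.09873165e+01  8.98486702e+01 -4.81545619e-02
  5.94751022e+01  8.95425529e+01]
```

View pics/c2.png

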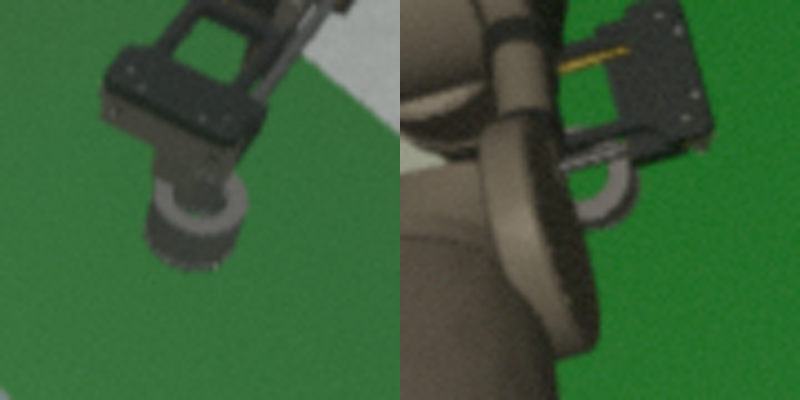

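The spool is directly beneath the open gripper (left panel, about (197,225)). I'll descend and grip.

Request:
servo_tool(
  commands=[
    [0,0.02,-0.02,0.3,0],
    [0,0.02,-0.02,0.6,0],
    [0,0.02,-0.02,0.8,0],
    [0,0.02,-0.02,0.92,0],
    [0,0.02,-0.02,0.92,0],
    [1,0.02,-0.02,0.92,0],
    [1,0.02,-0.02,0.92,0],
    [1,0.02,-0.02,0.92,0],
    [1,0.02,-0.02,0.92,0],
    [1,0.02,-0.02,0.92,0],
  ],
  newtons=25,
)

```text
t: 5.2
tool_pos: [0.516, 0.243, 0.0152]
tool_rot: [[0.953, 0.304, 0.001], [0.304, -0.953, -0.0], [0.001, 0.001, -1.0]]
force: [2.0, -1.9, 1.3]
grip_width: 0.0565
finger_force: 1.1
```

Request:
servo_tool(
  commands=[
    [1,0,0,0,0],
    [1,0,0,0,0],
    [1,0,0,-0.2,0],
    [1,0,0,-0.5,0],
    [1,0,0,-0.8,0],
    [1,0,0,-1,0],
    [1,0,0,-1,0],
    [1,0,0,-1,0],
  ],
  newtons=30,
)

```text
t: 6.0
tool_pos: [0.5147, 0.2431, 0.1136]
tool_rot: [[0.953, 0.304, -0.002], [0.304, -0.953, -0.0], [-0.002, -0.0, -1.0]]
force: [-0.6, -0.3, -3.2]
grip_width: 0.0541
finger_force: 30.0
```

Request:
servo_tool(
  commands=[
    [1,-0.02,0.3,0,0],
    [1,-0.04,0.65,0,0],
    [1,-0.05,1,0,0],
    [1,-0.05,1,0,0],
  ],
)

```text
t: 6.4
tool_pos: [0.5411, 0.1426, 0.1124]
tool_rot: [[0.954, 0.3, -0.003], [0.3, -0.954, -0.002], [-0.004, 0.001, -1.0]]
force: [-0.6, 0.3, -2.8]
grip_width: 0.0546
finger_force: 30.0
```

Request:
servo_tool(
  commands=[
    [1,-0.02,0.3,0,0],
    [1,-0.04,0.65,0,0],
    [1,-0.05,1,0,0],
    [1,-0.05,1,0,0],
  ],
)

```text
t: 6.8
tool_pos: [0.5669, 0.0464, 0.1127]
tool_rot: [[0.954, 0.3, -0.002], [0.3, -0.954, -0.001], [-0.003, 0.0, -1.0]]
force: [-0.2, 0.5, -2.4]
grip_width: 0.0541
finger_force: 30.0
```

Request:
servo_tool(
  commands=[
    [1,-0.02,0.1,0,0],
    [1,-0.02,0.22,0,0],
    [1,-0.02,0.22,0,0],
    [1,-0.02,0.22,0,0],
  ],
)

```text
t: 7.2
tool_pos: [0.5714, 0.0284, 0.1145]
tool_rot: [[0.953, 0.304, -0.0], [0.304, -0.953, 0.0], [-0.0, -0.0, -1.0]]
force: [-0.1, 0.8, -2.9]
grip_width: 0.0538
finger_force: 30.0
```

```bash
python3 - <<'E'
from h import *
s=ctrl.read_state(); print(s["tool_pos"],s["force"],s["finger_force"])
p=ctrl.capture("scene"); q=ctrl.capture("top")
for p_ in(p,q):
    w=world(p_); x,y,z=w[...,0],w[...,1],w[...,2]
    m=(abs(x-.571)<.04)&(abs(y-.028)<.04)
    for lo,hi in((.025,.078),(.078,.1),(.1,.16)): 
        k=w[m&(z>lo)&(z<hi)]; print(lo,len(k),k.mean(0).round(4) if len(k) else "", np.ptp(k,0).round(3) if len(k) else "")
c=lambda p,l,t,w,h: cv2.resize(p["pixels"][t:t+h,l:l+w,::-1],(400,400),interpolation=cv2.INTER_CUBIC)
cv2.imwrite("pics/c3.png",np.hstack([c(p,310,205,90,90),c(q,270,115,90,90)]))
E
```

```text
[0.57137933 0.02838228 0.11445372] [-0.11175694  0.83290615 -2.85524969] 29.990847683802713
0.025 43 [0.5794 0.0258 0.0459] [0.011 0.017 0.047]
0.078 0  
0.1 129 [0.5746 0.0377 0.1321] [0.057 0.053 0.051]
0.025 0  
0.078 0  
0.1 5 [0.5674 0.0087 0.1399] [0.003 0.009 0.006]
```

View pics/c3.png

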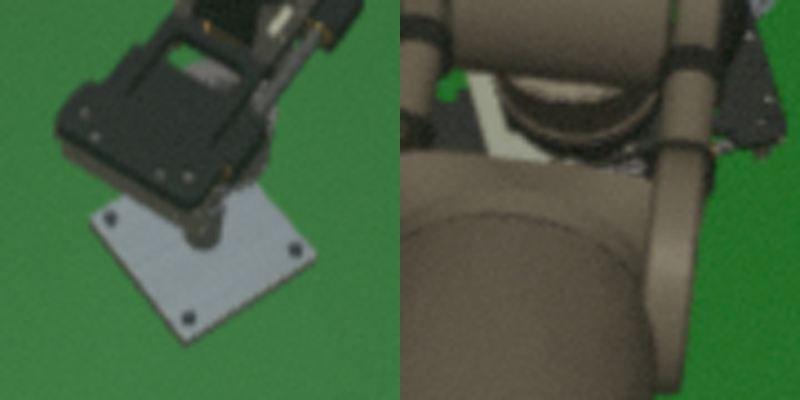

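The spool hangs over the shaft (left panel, shaft visible at about (203,235)). I'll lower it in two steps and watch the force.

Request:
servo_tool(
  commands=[
    [1,0,0,0.1,0],
    [1,0,0,0.2,0],
    [1,0,0,0.3,0],
    [1,0,0,0.4,0],
    [1,0,0,0.5,0],
    [1,0,0,0.6,0],
    [1,0,0,0.6,0],
  ],
)

```text
t: 8.0
tool_pos: [0.5704, 0.028, 0.0529]
tool_rot: [[0.953, 0.304, -0.003], [0.304, -0.953, 0.0], [-0.003, -0.001, -1.0]]
force: [-0.3, -0.1, -3.7]
grip_width: 0.0543
finger_force: 30.0
```

Request:
servo_tool(
  commands=[
    [1,0,0,0.1,0],
    [1,0,0,0.2,0],
    [1,0,0,0.24,0],
    [1,0,0,0.265,0],
    [1,0,0,0.265,0],
  ],
)

```text
t: 8.5
tool_pos: [0.5714, 0.028, 0.0279]
tool_rot: [[0.953, 0.304, -0.0], [0.304, -0.953, -0.0], [-0.0, -0.0, -1.0]]
force: [-0.4, -0.6, -2.9]
grip_width: 0.0543
finger_force: 30.0
```

Request:
servo_tool(
  commands=[
    [1,0,0,0.007,0],
    [1,0,0,0.014,0],
    [1,0,0,0.014,0],
  ],
)

```text
t: 8.8
tool_pos: [0.5719, 0.028, 0.0273]
tool_rot: [[0.953, 0.304, 0.001], [0.304, -0.953, -0.0], [0.001, 0.0, -1.0]]
force: [0.5, 0.1, -1.0]
grip_width: 0.054
finger_force: 30.0
```

Request:
servo_tool(
  commands=[
    [1,0,0,0.01,0],
    [1,0,0,0.01,0],
    [0.5,0,0,0.0,0],
    [0,0,0,0.0,0],
    [0,0,0,0,0],
    [0,0,0,0,0],
    [0,0,0,-0.3,0],
    [0,0,0,-0.6,0],
    [0,0,0,-1,0],
    [0,0,0,-1,0],
  ],
)

```text
t: 9.8
tool_pos: [0.5748, 0.0278, 0.1323]
tool_rot: [[0.953, 0.304, 0.01], [0.304, -0.953, -0.001], [0.01, 0.004, -1.0]]
force: [-0.2, -0.1, 0.8]
grip_width: 0.0919
finger_force: 0.0
```

Request:
servo_tool(
  commands=[
    [0,-0.1,0.1,-0.4,0],
    [0,-0.3,0.35,-0.8,0],
    [0,-0.5,0.7,-1,0],
    [0,-0.6,0.75,-1,0],
    [0,-0.6,0.75,-1,0],
  ],
)

```text
t: 10.3
tool_pos: [0.5364, -0.0628, 0.2266]
tool_rot: [[0.954, 0.301, -0.0], [0.301, -0.954, 0.0], [-0.0, -0.0, -1.0]]
force: [0.0, 0.9, -0.2]
grip_width: 0.0915
finger_force: 0.0
```

Request:
servo_tool(
  commands=[
    [0,-0.3,0.35,0,0.25],
    [0,-0.6,0.75,0,0.5],
    [0,-0.6,0.75,0,0.72],
    [0,-0.6,0.75,0,0.72],
  ],
)

```text
t: 10.7
tool_pos: [0.5023, -0.1512, 0.2253]
tool_rot: [[0.999, -0.054, -0.002], [-0.054, -0.999, 0.002], [-0.002, -0.002, -1.0]]
force: [0.3, 0.9, -0.1]
grip_width: 0.0918
finger_force: 0.0
```

```bash
python3 - <<'E'
from h import *
s=ctrl.read_state(); print(s["tool_pos"],s["tool_rot"])
R=s["tool_rot"]
for tgt in [(.472,-.2345,.22)]: print(((R.T@(np.array(tgt)-s["tool_pos"]))*10).round(3))
print(np.degrees(np.arctan2(R[1,0],R[0,0])))
p=ctrl.capture("scene"); w=world(p); x,y,z=w[...,0],w[...,1],w[...,2]
m=(abs(x-.571)<.045)&(abs(y-.028)<.045)
for lo,hi in((.045,.065),(.074,.1)):
    q=w[m&(z>lo)&(z<hi)]; print(len(q),np.median(q,0),cv2.minEnclosingCircle(q[:,:2].astype(np.float32)))
save(p,"c4.png",(310,205,90,90),5)
E
```

```text
[ 0.50234998 -0.1511808   0.22526521] [[ 0.9985482  -0.05381948 -0.00222731]
 [-0.0538156  -0.99854933  0.00176696]
 [-0.00231918 -0.00164453 -0.99999596]]
[-0.258  0.848  0.052]
-3.084905508801051
336 [0.57477926 0.02421707 0.05589603] ((0.5691068768501282, 0.02985607087612152), 0.028350157663226128)
61 [0.57264352 0.02682765 0.07936426] ((0.5715523958206177, 0.028007348999381065), 0.010855227708816528)
```

View pics/c4.png

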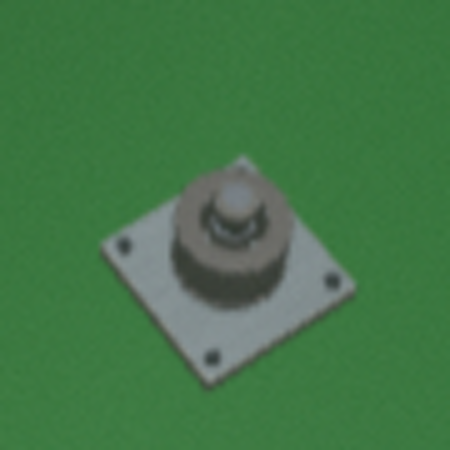

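The spool sits flat around the shaft in the crop (about (233,240)). Its measured top is z≈0.056, which fits being seated. On to the pliers.

Request:
servo_tool(
  commands=[
    [0,-0.1,0.3,0,0],
    [0,-0.2,0.65,0,0],
    [0,-0.26,0.85,0,0],
    [0,-0.26,0.85,0,0],
    [0,-0.26,0.85,0,0],
  ],
)

```text
t: 11.25
tool_pos: [0.473, -0.2335, 0.2262]
tool_rot: [[0.999, -0.048, -0.001], [-0.048, -0.999, 0.001], [-0.001, -0.001, -1.0]]
force: [-0.2, 1.0, -0.4]
grip_width: 0.0917
finger_force: 0.0
```

```bash
python3 - <<'E'
from h import *
s=ctrl.read_state(); print(s["tool_pos"],s["tool_rot"][:,0])
a=ctrl.capture("scene"); b=ctrl.capture("top")
c=lambda p,l,t,w,h: cv2.resize(p["pixels"][t:t+h,l:l+w,::-1],(400,400),interpolation=cv2.INTER_CUBIC)
cv2.imwrite("pics/c5.png",np.hstack([c(a,195,220,90,90),c(b,380,155,75,75)]))
E
```

```text
[ 0.47295478 -0.23352937  0.2261791 ] [ 9.98826133e-01 -4.84340919e-02 -7.04083420e-04]
```

View pics/c5.png

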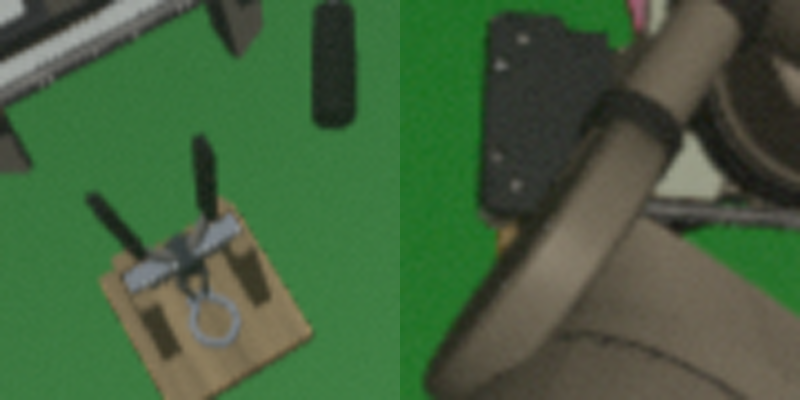

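The fingers straddle the handles (left panel, fingers at (240,25) and (10,150), handles at (95,200) and (203,150)). I'll descend and squeeze.

Request:
servo_tool(
  commands=[
    [0,-0.01,0.01,0.3,0],
    [0,-0.01,0.01,0.6,0],
    [0,-0.01,0.01,0.9,0],
    [0,-0.01,0.01,0.9,0],
  ],
)

```text
t: 11.75
tool_pos: [0.4698, -0.2331, 0.1334]
tool_rot: [[0.999, -0.049, -0.006], [-0.049, -0.999, 0.005], [-0.007, -0.004, -1.0]]
force: [-1.3, 0.9, 0.6]
grip_width: 0.0916
finger_force: 0.0
```

Request:
servo_tool(
  commands=[
    [0,0,0,0.15,0],
    [0,0,0,0.25,0],
    [0,0,0,0.25,0],
    [1,0,0,0.25,0],
    [1,0,0,0.25,0],
    [1,0,0,0.25,0],
    [1,0,0,0.25,0],
    [1,0,0,0.25,0],
    [1,0,0,0.25,0],
    [1,0,0,0.25,0],
  ],
  newtons=25,
)

```text
t: 12.75
tool_pos: [0.4719, -0.2365, 0.1124]
tool_rot: [[0.999, -0.051, 0.001], [-0.051, -0.999, -0.001], [0.001, 0.001, -1.0]]
force: [-0.3, -3.0, 5.3]
grip_width: 0.0406
finger_force: 3.6
```

Request:
servo_tool(
  commands=[
    [1,0,0,0,0],
    [1,0,0,0,0],
    [1,0,0,0,0],
    [1,0,0,0,0],
    [1,0,0,0,0],
  ],
  newtons=25,
)

```text
t: 13.25
tool_pos: [0.4719, -0.2365, 0.1126]
tool_rot: [[0.999, -0.051, 0.002], [-0.051, -0.999, -0.002], [0.002, 0.001, -1.0]]
force: [-0.6, -1.5, 6.8]
grip_width: 0.0329
finger_force: 25.0
```

Request:
servo_tool(
  commands=[
    [1,0,0,-0.1,0],
    [1,0,0,-0.25,0],
    [1,0,0,-0.45,0],
    [1,0,0,-0.65,0],
    [1,0,0,-0.85,0],
    [1,0,0,-1,0],
    [1,0,0,-1,0],
  ],
)

```text
t: 13.95
tool_pos: [0.472, -0.236, 0.2137]
tool_rot: [[0.999, -0.051, 0.003], [-0.051, -0.999, -0.001], [0.003, 0.001, -1.0]]
force: [0.5, 0.6, -3.7]
grip_width: 0.0324
finger_force: 25.0
```

Request:
servo_tool(
  commands=[
    [1,0,0,-0.15,0],
    [1,0,0,-0.3,0],
    [1,0,0,-0.3,0],
    [1,0,0,-0.3,0],
  ],
)

```text
t: 14.35
tool_pos: [0.471, -0.2355, 0.2407]
tool_rot: [[0.999, -0.051, -0.001], [-0.051, -0.999, 0.001], [-0.001, -0.001, -1.0]]
force: [-0.1, 0.2, -1.9]
grip_width: 0.0325
finger_force: 25.0
```

Request:
servo_tool(
  commands=[
    [1,0.05,-0.2,0,0],
    [1,0.12,-0.5,0,0],
    [1,0.2,-0.8,0,0],
    [1,0.24,-0.9,0,0],
    [1,0.24,-0.9,0,0],
  ],
)

```text
t: 14.85
tool_pos: [0.5, -0.146, 0.2407]
tool_rot: [[0.999, -0.049, -0.002], [-0.049, -0.999, 0.001], [-0.002, -0.001, -1.0]]
force: [0.3, -0.2, -2.8]
grip_width: 0.0328
finger_force: 25.0
```

Request:
servo_tool(
  commands=[
    [1,0.05,-0.2,0,0],
    [1,0.12,-0.5,0,0],
    [1,0.2,-0.8,0,0],
    [1,0.24,-0.9,0,0],
    [1,0.24,-0.9,0,0],
  ],
)

```text
t: 15.35
tool_pos: [0.5287, -0.0586, 0.2412]
tool_rot: [[0.999, -0.05, -0.001], [-0.05, -0.999, -0.0], [-0.001, 0.0, -1.0]]
force: [0.2, 0.3, -1.3]
grip_width: 0.0321
finger_force: 25.0
```

Request:
servo_tool(
  commands=[
    [1,0.05,-0.2,0.1,0],
    [1,0.12,-0.5,0.2,0],
    [1,0.2,-0.75,0.3,0],
    [1,0.23,-0.87,0.4,0],
    [1,0.23,-0.87,0.4,0],
    [1,0.23,-0.87,0.4,0],
  ],
)

```text
t: 15.95
tool_pos: [0.5558, 0.0257, 0.2016]
tool_rot: [[0.999, -0.052, -0.001], [-0.052, -0.999, -0.001], [-0.001, 0.001, -1.0]]
force: [0.1, -0.2, -1.5]
grip_width: 0.0325
finger_force: 25.0
```

```bash
python3 - <<'E'
from h import *
s=ctrl.read_state(); print(s["tool_pos"],s["tool_rot"][:,0],s["grip_width"])
for n in("scene","top"):
    p=ctrl.capture(n); w=world(p); x,y,z=w[...,0],w[...,1],w[...,2]
    m=(abs(x-.571)<.04)&(abs(y-.028)<.04)
    for lo,hi in((.045,.065),(.070,.090),(.092,.102),(.102,.118),(.118,.2)):
        q=w[m&(z>lo)&(z<hi)]
        if len(q)>2: print(n,lo,hi,len(q),q.mean(0).round(4),cv2.minEnclosingCircle(q[:,:2].astype(np.float32)),q.min(0).round(4),q.max(0).round(4))
    for k in("ring","seat","grip"):
        for d in ctrl.cut_out(p,k)[:3]: print(n,k,round(d["p"],2),[int(v) for v in d["extent"]])
    if n=="scene": a=p; save(p,"c6.png",(315,180,80,80),7)
    np.savez(n+".npz",**p)
E
```

```text
[0.55576241 0.02568495 0.20162855] [ 9.98664167e-01 -5.16651606e-02 -7.70531434e-04] 0.03254360712283866
scene 0.045 0.065 326 [0.5731 0.0258 0.0551] ((0.5697224140167236, 0.029525935649871826), 0.028386525809764862) [0.5421 0.0023 0.045 ] [0.5969 0.0571 0.0642]
scene 0.07 0.09 54 [0.574  0.0249 0.0784] ((0.5717954635620117, 0.028188556432724), 0.010920040309429169) [0.5638 0.0175 0.07  ] [0.5821 0.0379 0.0825]
scene 0.102 0.118 71 [0.5713 0.0262 0.1127] ((0.5682093501091003, 0.027227051556110382), 0.01811102218925953) [0.5542 0.0112 0.1089] [0.586  0.043  0.1176]
scene 0.118 0.2 240 [0.5582 0.0266 0.166 ] ((0.5550910830497742, 0.028000183403491974), 0.030174721032381058) [ 0.549  -0.0019  0.1192] [0.5654 0.058  0.1998]
scene ring 0.6 [343, 205, 27, 23]
scene seat 0.85 [330, 230, 52, 53]
scene seat 0.8 [149, 202, 40, 37]
scene seat 0.59 [220, 333, 59, 58]
top 0.045 0.065 92 [0.5613 0.0301 0.0538] ((0.5658271908760071, 0.028718875721096992), 0.027415001764893532) [0.5501 0.0014 0.046 ] [0.5886 0.0553 0.0607]
top 0.07 0.09 12 [0.5621 0.0266 0.0768] ((0.56391441822052, 0.0276266410946846), 0.006436058320105076) [0.5601 0.0214 0.0705] [0.565  0.0339 0.0826]
top 0.102 0.118 6 [0.5544 0.0238 0.1131] ((0.5548702478408813, 0.027712447568774223), 0.012325973249971867) [0.5524 0.0157 0.1115] [0.5578 0.0399 0.1151]
top 0.118 0.2 51 [0.5517 0.0317 0.1594] ((0.5501777529716492, 0.033636562526226044), 0.01877875253558159) [0.5462 0.015  0.1193] [0.563  0.0523 0.1877]
top seat 0.94 [417, 127, 41, 40]
top seat 0.81 [413, 289, 40, 40]
top grip 0.48 [307, 155, 8, 5]
```

View pics/c6.png

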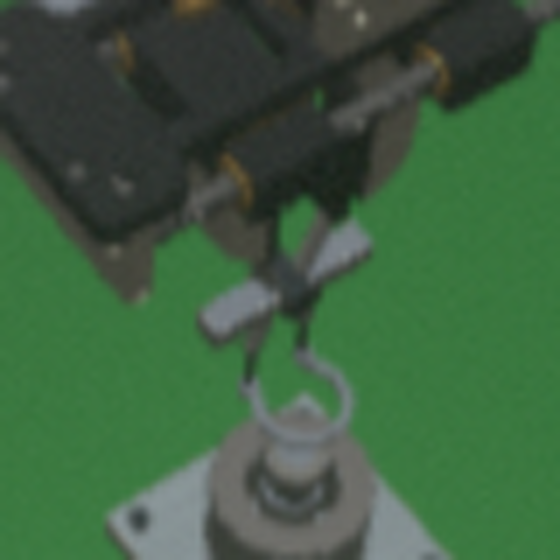

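The crop shows the spread ring level above the shaft: ring at about (300,400), shaft top at about (300,455). I'll fit the ring centre against the shaft in the same camera.

```bash
cat >> h.py <<'E'
from scipy.optimize import least_squares
def ringfit(p,zr,cx,cy,R=.01425):
    w=world(p); x,y,z=w[...,0],w[...,1],w[...,2]
    r=np.hypot(x-cx,y-cy)
    m=(r>.010)&(r<.019)&(abs(z-zr)<.006)&(x>cx-.008)
    zz=np.median(z[m]); q=w[m]
    C=-p["R"].T@p["t"]; s=(zz-C[2])/(q[:,2]-C[2]); q=C+s[:,None]*(q-C)
    f=least_squares(lambda a:np.hypot(q[:,0]-a[0],q[:,1]-a[1])-R,[cx,cy],loss="soft_l1",f_scale=.001)
    return len(q),zz,f.x,np.sqrt(np.mean(f.fun**2)),q
E
python3 - <<'E'
from h import *
p=dict(np.load("scene.npz"))
n,zz,c,e,q=ringfit(p,.111,.570,.027); print(n,zz,c,e)
f=least_squares(lambda a:np.hypot(q[:,0]-a[0],q[:,1]-a[1])-a[2],[.57,.027,.0142]); print(f.x)
g=p["z_map"]; w=world(p)
m=(np.hypot(w[...,0]-.5717,w[...,1]-.028)<.013)&(w[...,2]>.066)&(w[...,2]<.09); q=w[m]
f=least_squares(lambda a:np.maximum(np.hypot(q[:,0]-a[0],q[:,1]-a[1])-.010,0),[.5717,.028]); print("shaft",f.x,np.percentile(q[:,2],90))
E
```

```text
53 0.11256253676383564 [0.57124439 0.02707716] 0.0013796933334071578
[0.57119289 0.027105   0.01427203]
shaft [0.57200068 0.02788525] 0.0818505829984067
```

```bash
python3 - <<'E'
from h import *
p=dict(np.load("scene.npz")); w=world(p); P=p["pixels"].astype(int)
x,y,z=w[...,0],w[...,1],w[...,2]
m=(abs(x-.556)<.02)&(abs(y-.028)<.035)&(z>.14)&(z<.19)&(P.sum(2)>300)
q=w[m]; print(len(q),np.percentile(q[:,2],[5,25,50,75,95]).round(4), q.min(0),q.max(0))
n,zz,c,e,q=ringfit(p,.111,.5712,.0271)
m=(np.hypot(x-.5712,y-.0271)<.019)&(abs(z-.111)<.008)&(x>.5712); print(np.sort(z[m]).round(4))
E
```

```text
80 [0.1639 0.165  0.1661 0.167  0.1683] [ 0.55040019 -0.00129882  0.16205299] [0.56327306 0.05797985 0.16853083]
[0.1089 0.1092 0.1095 0.1097 0.1103 0.1104 0.1104 0.1108 0.1109 0.1114
 0.1115 0.1119 0.1123 0.1124 0.1125 0.1126 0.1126 0.1126 0.1126 0.1128
 0.1129 0.1131 0.1132 0.1133 0.1134 0.1137 0.1137 0.1137 0.1138 0.1141
 0.1142 0.1145 0.1149 0.1153 0.1161 0.1166]
```

Request:
servo_tool(
  commands=[
    [1,0.004,-0.005,0.07,0],
    [1,0.007,-0.009,0.14,0],
    [1,0.007,-0.009,0.2,0],
    [1,0.007,-0.009,0.2,0],
    [1,0.007,-0.009,0.2,0],
    [1,0.007,-0.009,0.2,0],
  ],
)

```text
t: 16.95
tool_pos: [0.5569, 0.028, 0.182]
tool_rot: [[0.999, -0.051, 0.0], [-0.051, -0.999, -0.0], [0.0, 0.0, -1.0]]
force: [-0.2, -0.1, -2.2]
grip_width: 0.0319
finger_force: 25.0
```

```bash
python3 - <<'E'
from h import *
s=ctrl.read_state(); print(s["tool_pos"],s["force"])
for i in range(3):
    p=ctrl.capture("scene")
    n,zz,c,e,q=ringfit(p,.0915,.5719,.028); print(n,zz,c,e)
    w=world(p)
    m=(np.hypot(w[...,0]-.5717,w[...,1]-.028)<.0125)&(w[...,2]>.06)&(w[...,2]<.0855); q=w[m]
    f=least_squares(lambda a:np.maximum(np.hypot(q[:,0]-a[0],q[:,1]-a[1])-.010,0),[.5717,.028]); print("shaft",len(q),f.x,np.percentile(q[:,2],90))
save(p,"c7.png",(320,200,70,70),8)
E
```

```text
[0.5569343  0.02802301 0.18198307] [-0.2332896  -0.09677095 -2.16781441]
52 0.09326628010583114 [0.57260598 0.02932359] 0.0013647149923358348
shaft 60 [0.57152779 0.02764628] 0.08131836362903978
54 0.09355251150865587 [0.5727919  0.02924054] 0.001377550724983537
shaft 61 [0.57157592 0.02764604] 0.07999435495443068
54 0.09315642942412389 [0.57263753 0.02941394] 0.0013786306525387904
shaft 63 [0.57158995 0.02760309] 0.07983829097373811
```

View pics/c7.png

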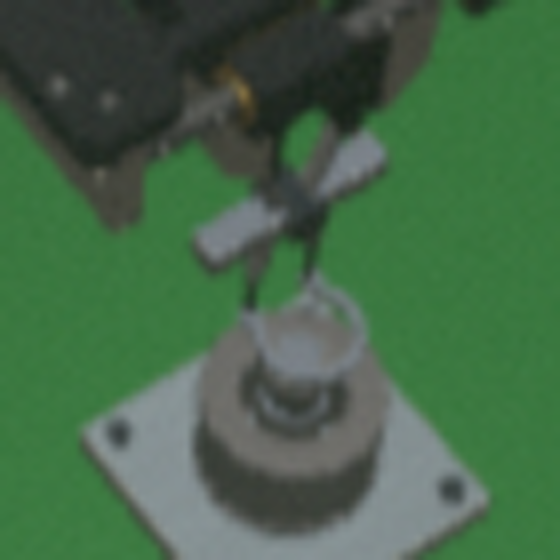

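The ring (about (312,325)) sits slightly right of the shaft axis (about (300,345)). This agrees with the fit, so I'll correct by (-1.0, -1.5) mm.

Request:
servo_tool(
  commands=[
    [1,-0.005,0.008,0,0],
    [1,-0.009,0.015,0,0],
    [1,-0.009,0.015,0,0],
    [1,-0.009,0.015,0,0],
    [1,-0.009,0.015,0,0],
  ],
)

```text
t: 17.6
tool_pos: [0.5558, 0.0265, 0.1818]
tool_rot: [[0.999, -0.051, 0.0], [-0.051, -0.999, -0.0], [0.0, 0.0, -1.0]]
force: [-0.7, -0.9, -2.3]
grip_width: 0.0327
finger_force: 25.0
```

```bash
python3 - <<'E'
from h import *
s=ctrl.read_state(); print(s["tool_pos"],s["force"])
for i in range(3):
    p=ctrl.capture("scene")
    n,zz,c,e,q=ringfit(p,.093,.5717,.028); print(n,zz,c,e)
    w=world(p)
    m=(np.hypot(w[...,0]-.5717,w[...,1]-.028)<.0125)&(w[...,2]>.06)&(w[...,2]<.0835); q=w[m]
    f=least_squares(lambda a:np.maximum(np.hypot(q[:,0]-a[0],q[:,1]-a[1])-.010,0),[.5717,.028]); print("shaft",len(q),f.x,np.percentile(q[:,2],90))
for n,m in (("spool",(abs(w[...,2]-.055)<.004)),):
    q=w[m&(np.hypot(w[...,0]-.5717,w[...,1]-.028)<.027)&(np.hypot(w[...,0]-.5717,w[...,1]-.028)>.018)]; print(len(q),np.median(q[:,2]))
E
```

```text
[0.555801   0.02654573 0.18184425] [-0.70560205 -0.94874793 -2.30006781]
51 0.09336024304927115 [0.5715267  0.02767772] 0.0013496535336416466
shaft 59 [0.57150582 0.02760788] 0.08067703918005002
49 0.0924320257813316 [0.57118899 0.02800639] 0.00136555938299954
shaft 61 [0.57186064 0.02734671] 0.08047723012906982
50 0.09301322716515092 [0.57139466 0.02782718] 0.0013636786437212394
shaft 56 [0.57140884 0.02794828] 0.08003174218756323
174 0.05608196880142835
```

Request:
servo_tool(
  commands=[
    [1,0,0,0.02,0],
    [1,0,0,0.04,0],
    [1,0,0,0.06,0],
    [1,0,0,0.08,0],
    [1,0,0,0.1,0],
    [1,0,0,0.12,0],
    [1,0,0,0.14,0],
    [1,0,0,0.14,0],
    [1,0,0,0.14,0],
  ],
)

```text
t: 18.65
tool_pos: [0.5558, 0.0266, 0.1678]
tool_rot: [[0.999, -0.051, -0.0], [-0.051, -0.999, -0.0], [0.0, 0.0, -1.0]]
force: [-0.4, 0.2, -1.9]
grip_width: 0.0322
finger_force: 25.0
```

Request:
servo_tool(
  commands=[
    [1,0,0,0.02,0],
    [1,0,0,0.04,0],
    [1,0,0,0.06,0],
    [1,0,0,0.08,0],
    [1,0,0,0.1,0],
    [1,0,0,0.1,0],
    [1,0,0,0.1,0],
  ],
)

```text
t: 19.35
tool_pos: [0.5558, 0.0266, 0.1578]
tool_rot: [[0.999, -0.051, -0.0], [-0.051, -0.999, -0.0], [-0.0, 0.0, -1.0]]
force: [-0.2, 0.9, -1.3]
grip_width: 0.0324
finger_force: 25.0
```

```bash
python3 - <<'E'
from h import *
s=ctrl.read_state(); print(s["tool_pos"],s["force"],s["moment"])
for i in range(3):
    p=ctrl.capture("scene"); w=world(p); z=w[...,2]
    print(ringfit(p,.0685,.5717,.028)[:4])
    r=np.hypot(w[...,0]-.5717,w[...,1]-.028)
    a=z[(r<.010)&(z>.074)&(z<.09)]; b=z[(r>.019)&(r<.027)&(abs(z-.055)<.004)]; c=z[(abs(w[...,0]-.5565)<.01)&(abs(w[...,1]-.027)<.035)&(z>.105)&(z<.135)&(p["pixels"].astype(int).sum(2)>300)]
    print("shaft top",np.median(a),"spool",np.median(b),"bar",np.median(c))
save(p,"c8.png",(320,205,70,70),8)
E
```

```text
[0.55578715 0.02655619 0.15776007] [-0.21822363  0.86479211 -1.27707252] [0.02050147 0.06425276 0.0095478 ]
(49, np.float64(0.06886929590049576), array([0.57098689, 0.0283308 ]), np.float64(0.0019439479582074592))
shaft top 0.07884567312756091 spool 0.05615377402796284 bar 0.12208916602430045
(45, np.float64(0.06876884318437008), array([0.57106663, 0.0281266 ]), np.float64(0.0014083128996769197))
shaft top 0.0792091847437654 spool 0.056147689101905526 bar 0.1223351110247966
(48, np.float64(0.06911067822328455), array([0.57122938, 0.02825139]), np.float64(0.0016520196364726719))
shaft top 0.07956941045196962 spool 0.056137229687359555 bar 0.12217783263936643
```

View pics/c8.png

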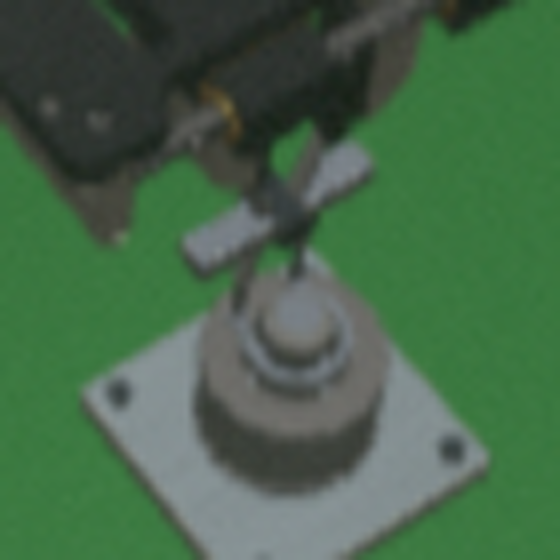

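The ring encircles the shaft with no contact force (ring about (298,345), shaft top about (298,315)). It is about 2.5 mm above groove height, so I'll finish the descent.

Request:
servo_tool(
  commands=[
    [1,0.002,0,0.01,0],
    [1,0.004,0,0.018,0],
    [1,0.004,0.001,0.025,0],
    [1,0.004,0.001,0.025,0],
    [1,0.004,0.001,0.025,0],
    [1,0.004,0.001,0.025,0],
  ],
)

```text
t: 20.1
tool_pos: [0.5562, 0.0264, 0.1553]
tool_rot: [[0.999, -0.051, 0.0], [-0.051, -0.999, -0.0], [0.0, 0.0, -1.0]]
force: [0.3, 0.2, -1.5]
grip_width: 0.0323
finger_force: 25.0
```

```bash
python3 - <<'E'
from h import *
s=ctrl.read_state(); print(s["t"],s["tool_pos"],s["force"],s["moment"],s["grip_width"],s["finger_force"])
for i in range(2):
    p=ctrl.capture("scene"); w=world(p); z=w[...,2]
    print(ringfit(p,.066,.5717,.028)[:4])
    r=np.hypot(w[...,0]-.5717,w[...,1]-.028); b=z[(r>.020)&(r<.027)&(abs(z-.055)<.004)]; print("spool",np.median(b))
for k in("jar_mid","flux_bottle_mid","tip_tin_mid","driver_grip","washer_mid","part_tray_mid"):
    d=ctrl.cut_out(p,k)[:1]; print(k,[[int(v) for v in x["extent"]] for x in d])
E
```

```text
20.1 [0.55617515 0.02641292 0.1553019 ] [ 0.28721576  0.21648332 -1.54263348] [0.01789356 0.02702675 0.03680975] 0.03228674238413058 24.9885293841362
(45, np.float64(0.0667005838757105), array([0.5718432 , 0.02817534]), np.float64(0.0014695890311260643))
spool 0.055888936727658725
(45, np.float64(0.06634569294012939), array([0.57161644, 0.02819567]), np.float64(0.0014824224583631993))
spool 0.05613505175009567
jar_mid []
flux_bottle_mid [[404, 271, 18, 21]]
tip_tin_mid [[354, 301, 34, 30]]
driver_grip [[266, 199, 6, 49]]
washer_mid [[332, 237, 48, 43]]
part_tray_mid [[302, 345, 54, 53]]
```

Ring centred on the shaft, at groove height within about 1.5 mm. Force readings show only the pliers' weight, and the grip is steady. Handing in.

```bash
python3 -c "
from workcell import ctrl
print(ctrl.sign_off())"
```

```text
the job is handed in; nothing more can be done
None
```

The job is handed in at about 20 s of the 61 s allowed, though no verdict came back: the spool is seated flat on the grey stand and released, and the arm is holding the squeezed pliers with the ring spread around the shaft at the groove, height good to about 1.5 mm and no sign of contact in the force readings.

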